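# Count the slots and put the fan remote away

## Task

Put the fan remote (the one lying loose in front of the wooden rack) away in the rack's third gap, counted from the end where the round speaker stands, whether gaps are filled or not. First count with a fingertip: run it along the top rail from the speaker's end, touching the rail above the first, then the second, then the third gap, and stop there without touching the rail above the fourth. Then push the remote along the console into that third gap until it is fully home against the back, never lifting it and leaving the speaker, vase, coaster and the other remote undisturbed.

Things in the scene. Friction and masses are not known exactly. Their poses are not given: they have to be found in the camera images.
- rack: Fixed wooden rack: 5 dividers, 8 mm thick, 34 high, make 4 gaps 56 wide, open at the top and to the robot, with no floor (remotes slide in along the console). 264 (y) x 100 mm. Origin: centre of footprint, on the console; +x away from the robot into the gaps, y along the row. Gap centres y = 96, 32, -32, -96 mm; divider fronts x = -52, back board's inner face x = 40. Top rail along y at the back, x = 28 to 48.
- rail_a: 40 (y) x 20 (x) x 16 mm piece of the rack's top rail above the first gap from the rack's left (+y) end; origin at the centre of its top face, 50 mm above the console, axes as the rack's. Between neighbouring pieces lie 24 mm of plain rail, flush with them, above each divider, so the rail top is one smooth straight run.
- rail_b: 40 (y) x 20 (x) x 16 mm piece of the rack's top rail above the second gap from the rack's left (+y) end; origin at the centre of its top face, 50 mm above the console, axes as the rack's. Between neighbouring pieces lie 24 mm of plain rail, flush with them, above each divider, so the rail top is one smooth straight run.
- rail_c: 40 (y) x 20 (x) x 16 mm piece of the rack's top rail above the third gap from the rack's left (+y) end; origin at the centre of its top face, 50 mm above the console, axes as the rack's. Between neighbouring pieces lie 24 mm of plain rail, flush with them, above each divider, so the rail top is one smooth straight run.
- rail_d: 40 (y) x 20 (x) x 16 mm piece of the rack's top rail above the fourth gap from the rack's left (+y) end; origin at the centre of its top face, 50 mm above the console, axes as the rack's. Between neighbouring pieces lie 24 mm of plain rail, flush with them, above each divider, so the rail top is one smooth straight run.
- fan_remote: Red plastic fan remote, loose, flat on the console in front of the rack, 120 (x) x 44 (y) x 22 mm high, about 0.1 kg, buttons on top. Its +x end is a half round of 22 mm radius pointing roughly to the rack; its -x end is square. Origin at the centre of its underside. Fully home, its round end meets the back board: origin at rack x = -20 mm, 28 mm stick out of the gap.
- speaker: Round upright aluminium speaker with black ends, 76 mm diameter, 101 mm high, loose, standing beside one end of the rack (left or right by chance), its centre about 100 mm beyond that end; origin at the centre of its underside. It marks the end to count from.
- vase: White ceramic vase shaped like an upright leaf, 44 x 92 x 135 mm high, loose, beside the rack's other end; origin at the centre of its underside.
- tv_remote: Small black TV remote, 94 x 38 x 14 mm, loose, lying in the leftmost (+y) gap of the rack; origin at the centre of its underside. It stays where it is.
- coaster: Round wooden coaster, 92 mm diameter, 10 mm thick, loose, on the console to the right (-y) of the work; origin at the centre of its underside.
Not all that is in view belongs to the job. Of the things that look like the fan_remote, the middle-sized one is meant.

How it is judged:
On the way, in this order (a step that is already met when the one before it is completed fails the run):
1. a fingertip touches the rail above the first gap from the speaker's end (((y of speaker in the frame of rack above 0 m and contact force between the fingers and rail_a above 0.3 N) or (not (y of speaker in the frame of rack above 0 m) and contact force between the fingers and rail_d above 0.3 N))), for 0.1 s.
2. a fingertip touches the rail above the second gap (((y of speaker in the frame of rack above 0 m and contact force between the fingers and rail_b above 0.3 N) or (not (y of speaker in the frame of rack above 0 m) and contact force between the fingers and rail_c above 0.3 N))), for 0.1 s.
3. a fingertip touches the rail above the third gap (((y of speaker in the frame of rack above 0 m and contact force between the fingers and rail_c above 0.3 N) or (not (y of speaker in the frame of rack above 0 m) and contact force between the fingers and rail_b above 0.3 N))), for 0.1 s.
4. the fan remote is fully home in the third gap (x of fan_remote in the frame of rack between -0.027 and -0.012 m and height (world z) of fan_remote below 0.006 m and angle between fan_remote's own z axis and vertical below 0.08 rad and angle between the x axis of fan_remote and the x axis of rack, either way round below 0.17 rad and ((y of speaker in the frame of rack above 0 m and y of fan_remote in the frame of rack between -0.044 and -0.02 m) or (not (y of speaker in the frame of rack above 0 m) and y of fan_remote in the frame of rack between 0.02 and 0.044 m))), for 0.2 s.
At the end, for the whole second after the job is handed in: The fan remote lies flat and at rest on the console in the third gap from the speaker's end, its rounded end within 7 mm of the back board (its origin -27 to -12 mm in rack x, within 12 mm of the gap's centre line, turned at most 0.17 rad from it) (all of step 4 and linear speed of fan_remote below 0.01 m/s); the robot touches nothing.
It fails at once if the fan remote is lifted or tipped (more than 12 mm or 0.2 rad) (height (world z) of fan_remote above 0.012 m or angle between fan_remote's own z axis and vertical above 0.2 rad).
It fails at once if the rail is touched above the fourth gap from the speaker's end ((y of speaker in the frame of rack above 0 m and contact force between the fingers and rail_d above 0.3 N) or (not (y of speaker in the frame of rack above 0 m) and contact force between the fingers and rail_a above 0.3 N)).
It fails at once if the speaker or the vase is moved more than 15 mm or tipped (distance of any of speaker, vase from where it was at the start of the episode above 0.015 m or angle between any of speaker, vase's own z axis and vertical above 0.3 rad).
It fails at once if the TV remote or the coaster is moved more than 15 mm or tipped (distance of any of tv_remote, coaster from where it was at the start of the episode above 0.015 m or angle between any of tv_remote, coaster's own z axis and vertical above 0.3 rad).
It also fails if it takes over 67 s, if anything falls off the work surface, if the arm or the gripper's body presses on something with over 40 N, if the wrist force passes 120 N, or if a joint passes its speed limit or range.

## Robot

A 6-joint arm with a two-finger parallel gripper is mounted at the origin on the work surface. World frame = base frame: x ahead of the robot, y to its left, z up, the work surface at z = 0. Lengths are in m, angles in rad, forces in N, time in s.
With the tool pointing down it reaches from about 0.375 to 0.825 m from the base axis. Payload 5.5 kg.
Tool frame: the origin (TCP) lies on the front face of the gripper's body, between the roots of the fingers; the fingertips stand 73 mm ahead of it and the grasp point (between the pads) lies 54 mm ahead of it; z points along the fingers, y is the line along which they close (so a half turn about z gives the same grasp; the last joint's range is limited). The gripper opens to 85 mm and grips with 20 to 120 N. Pads are 22 mm wide; open, the fingers measure 114 mm over their backs; the gripper's body (76 mm by 85 mm) begins 54 mm behind the grasp point. The pads swing forward as they close: fully open they stand 13 mm farther back than shut.
Start: joints at [1.223, 0.314, -0.047, 1.21, 0, 1.571], TCP at [0.204, 0.564, 0.304] pointing down, gripper open.
Joint ranges: [-2.67, 2.67], [-0.69, 1.73], [-1.03, 1.25], [-2.08, 2.16], [-1.42, 1.45], [-3.14, 3.14]. Speed limits (rad/s): [2.39, 2.39, 3.01, 3.14, 3.14, 3.14].

## Interface

Orientations are given as [roll, pitch, yaw] about the fixed x, y, z axes, in that order (R = Rz(yaw) Ry(pitch) Rx(roll)).
In Python, from rig import ctrl gives the robot as it stands. The module is installed in compiled form; this text tells all that it offers.
- The arm moves only by the tool step_arm, never from a script. Its argument "steps" is text: rows parted by semicolons, each of 6 numbers parted by spaces: the shift along the tool's x, y, z in m, then the turn, a rotation vector about the tool's x, y, z in rad. A call has exactly 8 rows; each row shifts and turns the commanded pose from where the row before left it, along the tool's axes as they then stand; what a row does not reach is not made up. A row lasts 1/12 s, in which the tool goes at most 41.7 mm and 7.16 degrees, less where a joint would pass 70% of its speed; a pose out of reach is approached as far as the arm can. A call is refused whole if a number of a shift passes 0.0417 or a number of a turn 0.125, either way. A call with a gripper value outside its range is refused whole. "gripper" is the finger opening in m, from 0 to 0.0854, set as the call begins (left out, the last holds). The fingers move at their own pace and stop on an object; "force" is the grip in N (left out, the last holds). Time passes only in rows, so rows that do not move let the fingers close, or fill a call up. It gives the time, the measured TCP pose, the force, the opening and the grip force at its end, in the units of the state.
- ctrl.observe(): the state, without advancing time (a new reading comes with each control period).
- ctrl.camera(name): name is "side" or "top" or "wrist"; returns a dict with "img" (480x640x3 uint8, blue, green, red), "fx", "fy", "cx", "cy" (pixels), "R" (3x3) and "t" (3): a world point X has camera coordinates R X + t; the wrist camera has in their place "tool_from_camera" (4x4, takes a point from camera to tool coordinates, whose origin is the TCP and whose axes are the flange's). Camera axes: x right, y down, z forward; pixel columns grow to the right and rows downward; lengths in m; the calibration is good to about 2 mm. The wrist camera is an equidistant fisheye: a pixel r from the principal point sees the ray r / f radians off the axis. A picture is of the moment at which its call begins: read the wrist's pose just before it. There is no depth.
- ctrl.job_done(): hands the job in; it is judged then, once.
The state is a dict: "clock": time; "joints": joint angles; "joint_vel": joint speeds; "tau": joint torques, N m; "position": TCP position; "ee_rot": TCP orientation; "ft_force": force on the tool from outside, world axes, zero at the start; "moment": the same for the moment, N m; "width": finger opening in m; "gripper_force": force on a finger pad.
Only numpy, scipy, OpenCV 4.12 (cv2) and the standard library are available. Lean on these libraries where they do the work, as an engineer would, in place of code of your own. Each camera call takes 0.05 s, during which the arm holds its last target. There are 200 camera calls.

## Working session

There is one attempt and no reset: what is moved stays moved. The work goes in short steps, Python scripts to look and compute and a tool call to move; the robot and the scene stay as the last step left them, time stands still between calls to the robot, and variables do not carry over. Pictures are saved under pics/ and viewed, at most 10 in all, crops included, and the job is handed in when it is done.

Besides the shell and the picture viewer there is one more tool, called after ">>>" as a command line: name --argument value ..., lists and objects as JSON in quotes. step_arm: Moves the arm, as the interface text tells. Its arguments: {"type":"object","properties":{"steps":{"type":"string"},"gripper":{"type":"number"},"force":{"type":"number"}},"required":["steps"]}

```bash
mkdir -p pics; python3 - <<'E'
from rig import ctrl
import cv2
s=ctrl.observe();print(s)
for n in("top","side"):
    c=ctrl.camera(n);cv2.imwrite(f"pics/{n}0.png",c["img"]);print({k:v for k,v in c.items() if k!="img"})
E
```

```text
{'clock': 0.0, 'joints': array([ 1.22302077e+00,  3.14223285e-01, -4.80780998e-02,  1.21016277e+00,
        1.86093635e-05,  1.57077894e+00]), 'joint_vel': array([ 0.0006887 ,  0.00010191, -0.00201461,  0.00146088,  0.0005591 ,
        0.00109457]), 'tau': array([ 3.09566429e-03, -5.39589751e+01,  3.39751267e+01,  1.92659127e-02,
       -1.12256132e-04,  7.71554681e-06]), 'position': array([0.20432977, 0.56366738, 0.30303651]), 'ee_rot': array([-3.13992483e+00, -1.86383313e-05,  2.79383445e+00]), 'ft_force': array([-0.14992745, -0.01261885,  0.50267265]), 'moment': array([-0.0741061 , -0.02475521, -0.00242267]), 'gripper_force': 0.0, 'width': 0.0850904207597699}
{'fx': 477.42966874562444, 'fy': 477.42966874562444, 'cx': 321.8076673206593, 'cy': 242.37154039169772, 'R': array([[-0.03155997, -0.9994855 ,  0.00571878],
       [-0.97712439,  0.02964894, -0.2105917 ],
       [ 0.21031379, -0.01223422, -0.97755738]]), 't': array([0.00954032, 0.51711036, 0.83548345])}
{'fx': 609.8380658370426, 'fy': 609.8380658370426, 'cx': 319.45569344719786, 'cy': 233.7728761253247, 'R': array([[ 0.89834787, -0.43927859,  0.00233036],
       [-0.25427521, -0.5243174 , -0.81267175],
       [ 0.35821115,  0.72946939, -0.58271708]]), 't': array([-0.4907379 ,  0.18593005,  1.13209382])}
```

View pics/top0.png

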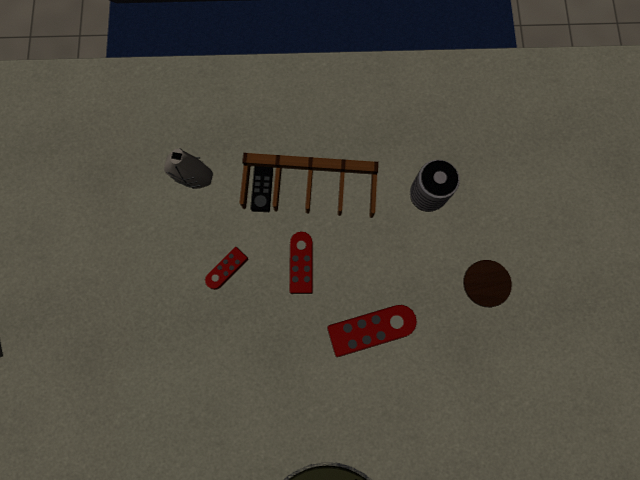

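View pics/side0.png

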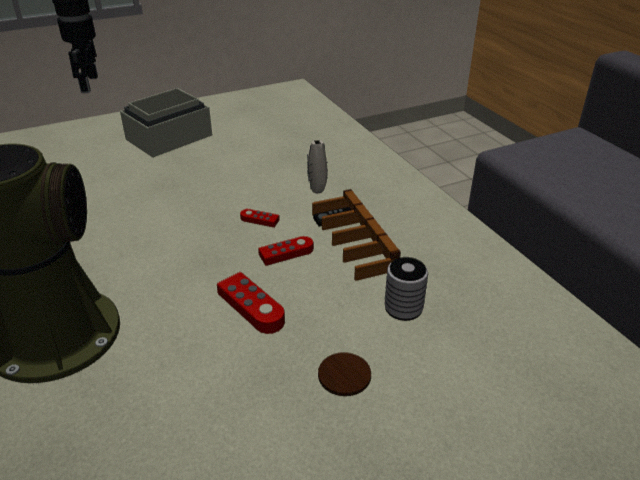

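The top view shows the speaker at the right (440,180) and the vase at the left. So gap 3 from the speaker is the second from the left, rail_b. The target is the middle-sized red remote at about (301,263); the black TV remote is in the leftmost gap.

```bash
cat > h.py <<'E'
import numpy as np,cv2
from rig import ctrl
def ray(c,uv,z):
    d=np.array([(uv[0]-c["cx"])/c["fx"],(uv[1]-c["cy"])/c["fy"],1.]);R=c["R"];o=-R.T@c["t"];d=R.T@d
    return o+d*(z-o[2])/d[2]
def proj(c,X):
    p=c["R"]@np.array(X)+c["t"];return np.array([c["fx"]*p[0]/p[2]+c["cx"],c["fy"]*p[1]/p[2]+c["cy"]])
def redtops(c,z=.022):
    i=c["img"].astype(int);m=((i[...,2]>90)&(i[...,1]<60)).astype(np.uint8)
    cs,_=cv2.findContours(m,cv2.RETR_EXTERNAL,cv2.CHAIN_APPROX_NONE);out=[]
    for k in cs:
        if cv2.contourArea(k)<150: continue
        P=np.array([ray(c,p[0],z)[:2] for p in k]);out.append(P)
    return out
E
python3 - <<'E'
from h import *
c=ctrl.camera("top");print("cam",-c["R"].T@c["t"])
for P in redtops(c): print(cv2.minAreaRect((P*1000).astype(np.float32)),P.min(0),P.max(0))
print("spk",ray(c,(440,178),.101),"coaster",ray(c,(487,283),.01))
cv2.imwrite("pics/crop.png",cv2.convertScaleAbs(cv2.resize(c["img"][135:255,150:310],None,fx=5,fy=5,interpolation=cv2.INTER_CUBIC)[:600,:800],alpha=1.6))
cv2.imwrite("pics/crop2.png",cv2.convertScaleAbs(cv2.resize(c["img"][140:230,235:395],None,fx=5,fy=5,interpolation=cv2.INTER_CUBIC),alpha=2))
E
```

```text
cam [0.32986854 0.00442513 0.92557761]
spk [ 0.62067555 -0.22497294  0.101     ] coaster [ 0.43699374 -0.32322609  0.01      ]
```

View pics/crop2.png

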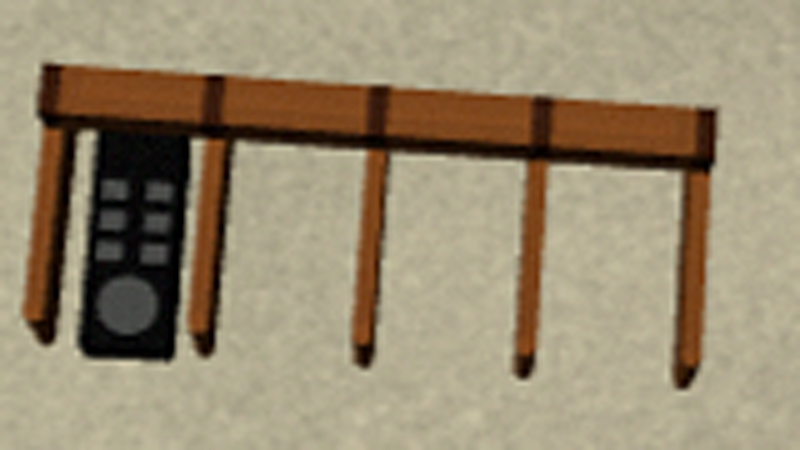

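The crop shows rail corners and divider tips clearly: back-left (43,65), back-right (716,108), tips from (38,320) to (686,368). I fit the rack pose to these.

```bash
sed -i 's/m=((.*/m=((i[...,2]>70)\&(i[...,2]>2.2*i[...,1])\&(i[...,2]>2.2*i[...,0])).astype(np.uint8)/' h.py
python3 - <<'E'
from h import *
from scipy.optimize import least_squares
c=ctrl.camera("top");print(c["img"][270,301])
px=np.array([(43,65),(716,108),(40,117),(712,160),(38,320),(202,332),(363,345),(524,358),(686,368)])/5.+[235,140]
md=[(.048,.132,.05),(.048,-.132,.05),(.028,.132,.05),(.028,-.132,.05)]+[(-.052,y,.034) for y in(.128,.064,0,-.064,-.128)]
def W(p,m):
    C,S=np.cos(p[2]),np.sin(p[2]);return (p[0]+C*m[0]-S*m[1],p[1]+S*m[0]+C*m[1],m[2])
f=least_squares(lambda p:np.concatenate([proj(c,W(p,m))-u for m,u in zip(md,px)]),[.6,0,0]);p=f.x;print("rack",p,f.fun.round(1))
for n,y in zip("abcd",(.096,.032,-.032,-.096)):print(n,np.round(W(p,(.038,y,.05)),4))
C,S=np.cos(p[2]),np.sin(p[2])
for P in redtops(c):
    (a,b,t)=cv2.minAreaRect((P*1000).astype(np.float32));print(np.round(a,1),np.round(b,1),t)
    d=P-p[:2];q=d@np.array([[C,-S],[S,C]]);print(" rack frame",q.min(0),q.max(0))
    # square-end long axis via PCA of the contour
    r=P-P.mean(0);v=np.linalg.svd(r)[2][0];print(" axis",np.arctan2(v[1],v[0]))
s=ray(c,(440,178),.101)[:2]-p[:2];print("spk rack",s@np.array([[C,-S],[S,C]]))
E
```

```text
[ 4  7 78]
rack [ 0.64038878  0.01399396 -0.10020775] [-0.  -0.   0.4  0.4 -0.5 -0.8  0.7 -0.3 -1.   0.6 -0.9  0.4 -0.2  0.
  0.5 -0.3  1.1 -0.1]
a [0.6878 0.1057 0.05  ]
b [0.6814 0.042  0.05  ]
c [ 0.675  -0.0216  0.05  ]
d [ 0.6686 -0.0853  0.05  ]
[357.6 -97.8] [ 56.2 163.8] 14.270910263061523
 rack frame [-0.32342857 -0.21864652] [-0.22335465 -0.05498341]
 axis 1.8291763235511769
[478.8 181.8] [29.3 88. ] 44.69705581665039
 rack frame [-0.21456636  0.11267046] [-0.13426464  0.18456866]
 axis 2.3565303318325808
[488.7  35.5] [ 40.7 114.9] 88.22782897949219
 rack frame [-0.21163786 -0.01654022] [-0.09528557  0.02907905]
 axis 3.116729623699201
spk rack [ 0.00429194 -0.23974022]
```

```bash
cat >> h.py <<'E'
def plan(xyz,yaw=None,n=8):
    s=ctrl.observe();p=s["position"];y0=s["ee_rot"][2];yaw=y0 if yaw is None else yaw
    d=(np.array(xyz)-p)/n;dt=-(yaw-y0)/n   # tool z is down
    print("pos",p.round(4),"rot",s["ee_rot"].round(3),"F",s["ft_force"].round(2),"t",s["clock"],"w",round(s["width"],4))
    R=[]
    for k in range(n):
        a=y0-k*dt;x=np.array([np.cos(a),np.sin(a)]);y=np.array([np.sin(a),-np.cos(a)])
        R.append(f"{d[:2]@x:.4f} {d[:2]@y:.4f} {-d[2]:.4f} 0 0 {dt:.4f}")
    for k in range(0,n,8):print("; ".join(R[k:k+8]))
E
python3 -c "
from h import *
plan([.6686,-.0853,.2],-.1,24)"
```

```text
pos [0.2044 0.5638 0.3033] rot [-3.141 -0.     2.794] F [0.4  0.25 0.39] t 0.2 w 0.0852
-0.0274 -0.0188 0.0043 0 0 0.1206; -0.0295 -0.0154 0.0043 0 0 0.1206; -0.0311 -0.0117 0.0043 0 0 0.1206; -0.0323 -0.0079 0.0043 0 0 0.1206; -0.0330 -0.0040 0.0043 0 0 0.1206; -0.0333 0.0000 0.0043 0 0 0.1206; -0.0330 0.0040 0.0043 0 0 0.1206; -0.0323 0.0080 0.0043 0 0 0.1206
-0.0311 0.0118 0.0043 0 0 0.1206; -0.0294 0.0154 0.0043 0 0 0.1206; -0.0274 0.0189 0.0043 0 0 0.1206; -0.0249 0.0220 0.0043 0 0 0.1206; -0.0221 0.0249 0.0043 0 0 0.1206; -0.0189 0.0273 0.0043 0 0 0.1206; -0.0155 0.0294 0.0043 0 0 0.1206; -0.0118 0.0311 0.0043 0 0 0.1206
-0.0080 0.0323 0.0043 0 0 0.1206; -0.0041 0.0330 0.0043 0 0 0.1206; -0.0001 0.0333 0.0043 0 0 0.1206; 0.0039 0.0330 0.0043 0 0 0.1206; 0.0079 0.0323 0.0043 0 0 0.1206; 0.0117 0.0311 0.0043 0 0 0.1206; 0.0153 0.0295 0.0043 0 0 0.1206; 0.0188 0.0274 0.0043 0 0 0.1206
```

>>> step_arm --steps "-0.027 -0.019 0.004 0 0 0.12; -0.03 -0.015 0.004 0 0 0.12; -0.031 -0.012 0.004 0 0 0.12; -0.032 -0.008 0.004 0 0 0.12; -0.033 -0.004 0.004 0 0 0.12; -0.033 0 0.004 0 0 0.12; -0.033 0.004 0.004 0 0 0.12; -0.032 0.008 0.004 0 0 0.12" --gripper 0 --force 20

```text
clock: 0.87
position: [0.3597, 0.3471, 0.2717]
ee_rot: [3.142, 0.0, 1.828]
ft_force: [0.5, -0.3, -0.8]
width: 0.0002
gripper_force: 0.0
```

>>> step_arm --steps "-0.031 0.012 0.004 0 0 0.12; -0.029 0.015 0.004 0 0 0.12; -0.027 0.019 0.004 0 0 0.12; -0.025 0.022 0.004 0 0 0.12; -0.022 0.025 0.004 0 0 0.12; -0.019 0.027 0.004 0 0 0.12; -0.015 0.029 0.004 0 0 0.12; -0.012 0.031 0.004 0 0 0.12"

```text
clock: 1.53
position: [0.5152, 0.1332, 0.2397]
ee_rot: [-3.142, -0.0, 0.868]
ft_force: [-0.5, 1.0, 0.1]
width: 0.0002
gripper_force: 0.0
```

>>> step_arm --steps "-0.008 0.032 0.004 0 0 0.12; -0.004 0.033 0.004 0 0 0.12; 0 0.033 0.004 0 0 0.12; 0.004 0.033 0.004 0 0 0.12; 0.008 0.032 0.004 0 0 0.12; 0.012 0.031 0.004 0 0 0.12; 0.015 0.029 0.004 0 0 0.12; 0.019 0.027 0.004 0 0 0.12"

```text
clock: 2.2
position: [0.6722, -0.0795, 0.2074]
ee_rot: [-3.141, 0.001, -0.092]
ft_force: [0.4, 0.6, 0.2]
width: 0.0003
gripper_force: 0.0
```

```bash
python3 -c "
from h import *
plan([.6686,-.0853,.135],-.1,8)"
```

```text
pos [ 0.6722 -0.0795  0.2074] rot [-3.141e+00  1.000e-03 -9.200e-02] F [0.41 0.58 0.17] t 2.2 w 0.0003
-0.0004 0.0008 0.0090 0 0 0.0010; -0.0004 0.0008 0.0090 0 0 0.0010; -0.0004 0.0008 0.0090 0 0 0.0010; -0.0004 0.0008 0.0090 0 0 0.0010; -0.0004 0.0008 0.0090 0 0 0.0010; -0.0004 0.0008 0.0090 0 0 0.0010; -0.0004 0.0008 0.0090 0 0 0.0010; -0.0004 0.0008 0.0090 0 0 0.0010
```

>>> step_arm --steps "-0.0005 0.001 0.009 0 0 0.001; -0.0005 0.001 0.009 0 0 0.001; -0.0005 0.001 0.009 0 0 0.001; -0.0005 0.001 0.009 0 0 0.001; -0.0005 0.001 0.009 0 0 0.001; -0.0005 0.001 0.009 0 0 0.001; -0.0005 0 0.009 0 0 0.001; 0 0 0.009 0 0 0.001"

```text
clock: 2.87
position: [0.6673, -0.0831, 0.1352]
ee_rot: [-3.142, 0.0, -0.094]
ft_force: [-0.4, 0.2, 0.0]
width: -0.0002
gripper_force: 0.0
```

>>> step_arm --steps "0 0 0.002 0 0 0; 0 0 0.002 0 0 0; 0 0 0.002 0 0 0; 0 0 0.002 0 0 0; 0 0 0.001 0 0 0; 0 0 0.001 0 0 0; 0 0 0 0 0 0; 0 0 0 0 0 0"

```text
clock: 3.53
position: [0.6677, -0.0837, 0.1261]
ee_rot: [3.142, -0.0, -0.094]
ft_force: [-0.8, -1.1, 0.2]
width: 0.0002
gripper_force: 0.0
```

>>> step_arm --steps "0 0 0.001 0 0 0; 0 0 0.001 0 0 0; 0 0 0.001 0 0 0; 0 0 0.0005 0 0 0; 0 0 0.0005 0 0 0; 0 0 0 0 0 0; 0 0 0 0 0 0; 0 0 0 0 0 0"

```text
clock: 4.2
position: [0.6676, -0.0837, 0.1227]
ee_rot: [3.142, -0.0, -0.094]
ft_force: [-2.0, 0.7, 6.4]
width: 0.0002
gripper_force: 2.9
```

>>> step_arm --steps "0 -0.01 0 0 0 0; 0 -0.01 0 0 0 0; 0 -0.01 0 0 0 0; 0 -0.01 0 0 0 0; 0 -0.012 0 0 0 0; 0 -0.012 0 0 0 0; 0 0 0 0 0 0; 0 0 0 0 0 0"

```text
clock: 4.87
position: [0.6724, -0.0365, 0.1227]
ee_rot: [-3.125, -0.001, -0.06]
ft_force: [-0.9, 0.0, 5.6]
width: -0.0001
gripper_force: 2.8
```

>>> step_arm --steps "0 0 0 0 0 0; 0 0 0 0 0 0; 0 0 0 0 0 0; 0 0 0 0 0 0; 0 0 0 0 0 0; 0 0 0 0 0 0; 0 0 0 0 0 0; 0 0 0 0 0 0"

```text
clock: 5.53
position: [0.6724, -0.0365, 0.1227]
ee_rot: [-3.124, -0.001, -0.061]
ft_force: [-0.4, 1.2, 5.4]
width: 0.0001
gripper_force: 2.8
```

```bash
python3 - <<'E'
from h import *
s=ctrl.observe();print(s)
c=ctrl.camera("top")
cv2.imwrite("pics/t1.png",cv2.convertScaleAbs(cv2.resize(c["img"][100:300,180:447],None,fx=3,fy=3,interpolation=cv2.INTER_CUBIC)[:600,:800],alpha=1.8))
E
```

```text
{'clock': 5.5333, 'joints': array([-0.06086217,  0.56295137, -0.09797468,  0.90855898,  0.01714825,
        3.14125821]), 'joint_vel': array([ 0.00055375,  0.00018537, -0.00070138, -0.00185658, -0.00252351,
       -0.00039996]), 'tau': array([-3.68671445e-01, -6.12377644e+01,  2.82448679e+01,  5.13266504e-02,
       -1.14589089e-01,  1.87156678e-03]), 'position': array([ 0.67240366, -0.03653716,  0.12273571]), 'ee_rot': array([-3.12444484e+00, -1.31703919e-03, -6.05277825e-02]), 'ft_force': array([-0.38765308,  1.18295157,  5.38640172]), 'moment': array([ 0.11339633, -0.01228955,  0.01121422]), 'gripper_force': 2.8184055770475824, 'width': 0.00012455566705741084}
```

View pics/t1.png

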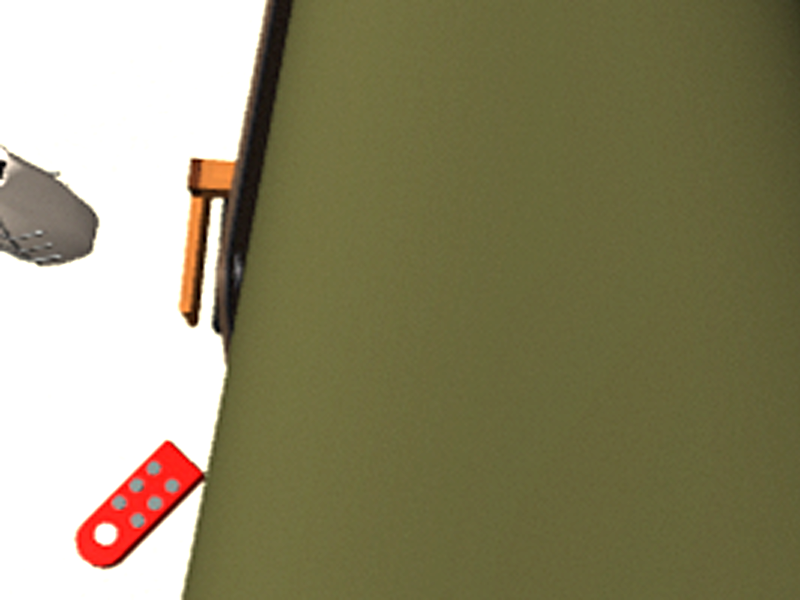

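The picture shows only the arm covering the rack. Joint 6 is at its range end (3.141), which is why the slide lagged. I'll turn the tool away from that limit before sliding on.

>>> step_arm --steps "0 0 0 0 0 -0.08; 0 0 0 0 0 -0.08; 0 0 0 0 0 -0.08; 0 0 0 0 0 -0.08; 0 0 0 0 0 -0.08; 0 0 0 0 0 0; 0 0 0 0 0 0; 0 0 0 0 0 0"

```text
clock: 6.25
position: [0.6722, -0.0366, 0.1227]
ee_rot: [-3.126, -0.007, 0.339]
ft_force: [0.5, 0.1, 6.1]
width: 0.0002
gripper_force: 3.1
```

```bash
python3 -c "
from h import *
print(ctrl.observe()['joints'])
plan([.675,-.0216,.1227],None,8);plan([.6814,.042,.1227],None,8)"
```

```text
[-0.06095668  0.56284766 -0.0981247   0.90893683  0.01692511  2.74121012]
pos [ 0.6722 -0.0366  0.1227] rot [-3.126 -0.007  0.339] F [0.48 0.07 6.11] t 6.25 w 0.0002
0.0010 -0.0017 0.0000 0 0 -0.0000; 0.0010 -0.0017 0.0000 0 0 -0.0000; 0.0010 -0.0017 0.0000 0 0 -0.0000; 0.0010 -0.0017 0.0000 0 0 -0.0000; 0.0010 -0.0017 0.0000 0 0 -0.0000; 0.0010 -0.0017 0.0000 0 0 -0.0000; 0.0010 -0.0017 0.0000 0 0 -0.0000; 0.0010 -0.0017 0.0000 0 0 -0.0000
pos [ 0.6722 -0.0366  0.1227] rot [-3.126 -0.007  0.339] F [0.48 0.07 6.11] t 6.25 w 0.0002
0.0044 -0.0089 0.0000 0 0 -0.0000; 0.0044 -0.0089 0.0000 0 0 -0.0000; 0.0044 -0.0089 0.0000 0 0 -0.0000; 0.0044 -0.0089 0.0000 0 0 -0.0000; 0.0044 -0.0089 0.0000 0 0 -0.0000; 0.0044 -0.0089 0.0000 0 0 -0.0000; 0.0044 -0.0089 0.0000 0 0 -0.0000; 0.0044 -0.0089 0.0000 0 0 -0.0000
```

>>> step_arm --steps "0 0 0 -0.0155 -0.007 0; 0.0045 -0.009 0 0 0 0; 0.0045 -0.009 0 0 0 0; 0.0045 -0.009 0 0 0 0; 0.0045 -0.009 0 0 0 0; 0 0 0 0 0 0; 0 0 0 0 0 0; 0 0 0 0 0 0"

```text
clock: 6.92
position: [0.6775, 0.0039, 0.1227]
ee_rot: [-3.141, -0.001, 0.34]
ft_force: [0.8, 1.6, 5.4]
width: 0.0
gripper_force: 2.8
```

>>> step_arm --steps "0.0044 -0.009 0 0 0 0; 0.0044 -0.009 0 0 0 0; 0.0044 -0.009 0 0 0 0; 0.0035 -0.0075 0 0 0 0; 0 0 0 0 0 0; 0 0 0 0 0 0; 0 0 0 0 0 0; 0 0 0 0 0 0"

```text
clock: 7.58
position: [0.6817, 0.0417, 0.1227]
ee_rot: [-3.141, -0.001, 0.34]
ft_force: [1.0, 0.7, 6.0]
width: 0.0001
gripper_force: 2.9
```

>>> step_arm --steps "0 0 -0.01 0 0 -0.1; 0 0 -0.01 0 0 -0.12; 0 0 -0.01 0 0 -0.12; 0 0 -0.01 0 0 -0.12; 0 0 -0.01 0 0 -0.12; 0 0 0 0 0 -0.12; 0 0 0 0 0 -0.12; 0 0 0 0 0 -0.12"

```text
clock: 8.25
position: [0.6807, 0.0414, 0.1715]
ee_rot: [-3.14, 0.001, 1.285]
ft_force: [1.5, 1.0, -0.3]
width: -0.0001
gripper_force: 0.0
```

```bash
python3 -c "
from h import *
plan([.443,.037,.15],3.11,16)"
```

```text
pos [0.6807 0.0414 0.1715] rot [-3.140e+00  1.000e-03  1.285e+00] F [ 1.48  1.03 -0.34] t 8.25 w -0.0001
-0.0044 -0.0142 0.0013 0 0 -0.1140; -0.0028 -0.0146 0.0013 0 0 -0.1140; -0.0011 -0.0148 0.0013 0 0 -0.1140; 0.0006 -0.0148 0.0013 0 0 -0.1140; 0.0022 -0.0147 0.0013 0 0 -0.1140; 0.0039 -0.0143 0.0013 0 0 -0.1140; 0.0055 -0.0138 0.0013 0 0 -0.1140; 0.0070 -0.0131 0.0013 0 0 -0.1140
0.0085 -0.0122 0.0013 0 0 -0.1140; 0.0098 -0.0111 0.0013 0 0 -0.1140; 0.0110 -0.0100 0.0013 0 0 -0.1140; 0.0121 -0.0086 0.0013 0 0 -0.1140; 0.0130 -0.0072 0.0013 0 0 -0.1140; 0.0137 -0.0057 0.0013 0 0 -0.1140; 0.0143 -0.0041 0.0013 0 0 -0.1140; 0.0147 -0.0024 0.0013 0 0 -0.1140
```

>>> step_arm --steps "-0.0045 -0.014 0.0013 0 0 -0.114; -0.003 -0.0145 0.0013 0 0 -0.114; -0.001 -0.015 0.0013 0 0 -0.114; 0.0005 -0.015 0.0013 0 0 -0.114; 0.002 -0.0145 0.0013 0 0 -0.114; 0.004 -0.0145 0.0013 0 0 -0.114; 0.0055 -0.014 0.0013 0 0 -0.114; 0.007 -0.013 0.0013 0 0 -0.114"

```text
clock: 8.92
position: [0.5607, 0.0393, 0.1609]
ee_rot: [-3.14, -0.001, 2.197]
ft_force: [-0.5, 0.6, 0.0]
width: -0.0001
gripper_force: 0.0
```

>>> step_arm --steps "0.0085 -0.012 0.0013 0 0 -0.114; 0.01 -0.011 0.0013 0 0 -0.114; 0.011 -0.01 0.0013 0 0 -0.114; 0.012 -0.0085 0.0013 0 0 -0.114; 0.013 -0.007 0.0013 0 0 -0.114; 0.0135 -0.0055 0.0013 0 0 -0.114; 0.0145 -0.004 0.0013 0 0 -0.114; 0.0145 -0.0025 0.0013 0 0 -0.114" --gripper 0.075

```text
clock: 9.58
position: [0.4425, 0.0385, 0.1508]
ee_rot: [-3.141, -0.002, 3.109]
ft_force: [0.2, -0.2, 0.4]
width: 0.075
gripper_force: 0.0
```

```bash
python3 -c "
from h import *
c=ctrl.camera('wrist');print({k:v for k,v in c.items() if k!='img'});cv2.imwrite('pics/w1.png',cv2.convertScaleAbs(c['img'],alpha=1.5))
plan([.443,.037,.074],3.11,8)"
```

```text
{'fx': 371.64829954431775, 'fy': 371.64829954431775, 'cx': 317.6727798902081, 'cy': 242.04480504813617, 'tool_from_camera': array([[-9.94609202e-04, -9.44871363e-01, -3.27440250e-01,
         8.35612630e-02],
       [ 9.99998438e-01, -1.41817493e-03,  1.05480383e-03,
         2.47567137e-04],
       [-1.46102148e-03, -3.27438690e-01,  9.44871298e-01,
        -6.94500553e-02],
       [ 0.00000000e+00,  0.00000000e+00,  0.00000000e+00,
         1.00000000e+00]])}
pos [0.4391 0.0383 0.15  ] rot [-3.141 -0.006  3.114] F [-4.34  0.03 -0.62] t 9.6333 w 0.0751
-0.0005 -0.0002 0.0095 0 0 0.0005; -0.0005 -0.0001 0.0095 0 0 0.0005; -0.0005 -0.0001 0.0095 0 0 0.0005; -0.0005 -0.0001 0.0095 0 0 0.0005; -0.0005 -0.0001 0.0095 0 0 0.0005; -0.0005 -0.0001 0.0095 0 0 0.0005; -0.0005 -0.0001 0.0095 0 0 0.0005; -0.0005 -0.0001 0.0095 0 0 0.0005
```

View pics/w1.png

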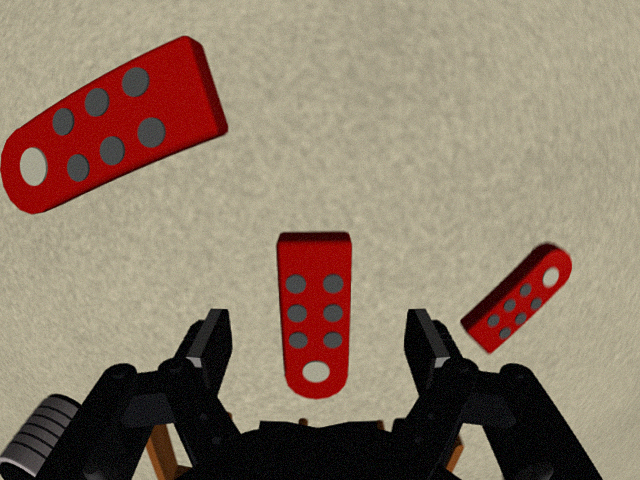

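The wrist view shows the remote centred between the open fingers (columns 278–350, rear edge at row 235) and well aligned. Next I descend and grip lightly at the rear end.

>>> step_arm --steps "0 0 0.0095 0 0 0; 0 0 0.0095 0 0 0; 0 0 0.0095 0 0 0; 0 0 0.0095 0 0 0; 0 0 0.0095 0 0 0; 0 0 0.0095 0 0 0; 0 0 0.0095 0 0 0; 0 0 0.0075 0 0 0"

```text
clock: 10.3
position: [0.4435, 0.0373, 0.0759]
ee_rot: [-3.14, -0.002, 3.102]
ft_force: [-0.6, 0.3, 1.0]
width: 0.0751
gripper_force: 0.0
```

>>> step_arm --steps "0 0 0 0 0 0; 0 0 0 0 0 0; 0 0 0 0 0 0; 0 0 0 0 0 0; 0 0 0 0 0 0; 0 0 0 0 0 0; 0 0 0 0 0 0; 0 0 0 0 0 0" --gripper 0.04 --force 20

```text
clock: 10.97
position: [0.4439, 0.0374, 0.0775]
ee_rot: [-3.14, -0.0, 3.102]
ft_force: [-0.0, -0.1, -1.0]
width: 0.0436
gripper_force: 20.5
```

```bash
python3 -c "
from h import *
plan([.463,.062,.0755],3.04,8)"
```

```text
pos [0.4439 0.0374 0.0775] rot [-3.14  -0.     3.102] F [-0.04 -0.14 -1.05] t 10.9667 w 0.0436
-0.0023 0.0032 0.0002 0 0 0.0078; -0.0022 0.0032 0.0002 0 0 0.0078; -0.0022 0.0032 0.0002 0 0 0.0078; -0.0022 0.0032 0.0002 0 0 0.0078; -0.0022 0.0032 0.0002 0 0 0.0078; -0.0021 0.0033 0.0002 0 0 0.0078; -0.0021 0.0033 0.0002 0 0 0.0078; -0.0021 0.0033 0.0002 0 0 0.0078
```

>>> step_arm --steps "-0.0006 0.0035 0 0 0 0.0076; -0.0006 0.0035 0 0 0 0.0076; -0.0006 0.0035 0 0 0 0.0076; -0.0006 0.0035 0 0 0 0.0076; -0.0005 0.0035 0 0 0 0.0076; -0.0004 0.0035 0 0 0 0.0076; -0.0004 0.0035 0 0 0 0.0076; -0.0003 0.0035 0 0 0 0.0076"

```text
clock: 11.63
position: [0.4499, 0.0653, 0.0774]
ee_rot: [-3.139, 0.0, 3.041]
ft_force: [-0.6, -1.6, 4.4]
width: 0.0434
gripper_force: 21.1
```

```bash
python3 -c "
from h import *
c=ctrl.camera('wrist');cv2.imwrite('pics/w2.png',cv2.convertScaleAbs(c['img'],alpha=1.5))
plan([.559,.0543,.0775],3.041,16)
c=ctrl.camera('top');cv2.imwrite('pics/t2.png',cv2.convertScaleAbs(cv2.resize(c['img'][120:320,180:447],None,fx=3,fy=3),alpha=1.5))
"
```

```text
pos [0.45   0.0659 0.0774] rot [-3.14   0.     3.041] F [-0.73 -0.78  4.13] t 11.6833 w 0.0431
-0.0068 -0.0000 -0.0000 0 0 -0.0000; -0.0068 -0.0000 -0.0000 0 0 -0.0000; -0.0068 -0.0000 -0.0000 0 0 -0.0000; -0.0068 -0.0000 -0.0000 0 0 -0.0000; -0.0068 -0.0000 -0.0000 0 0 -0.0000; -0.0068 -0.0000 -0.0000 0 0 -0.0000; -0.0068 -0.0000 -0.0000 0 0 -0.0000; -0.0068 -0.0000 -0.0000 0 0 -0.0000
-0.0068 -0.0000 -0.0000 0 0 -0.0000; -0.0068 -0.0000 -0.0000 0 0 -0.0000; -0.0068 -0.0000 -0.0000 0 0 -0.0000; -0.0068 -0.0000 -0.0000 0 0 -0.0000; -0.0068 -0.0000 -0.0000 0 0 -0.0000; -0.0068 -0.0000 -0.0000 0 0 -0.0000; -0.0068 -0.0000 -0.0000 0 0 -0.0000; -0.0068 -0.0000 -0.0000 0 0 -0.0000
```

View pics/t2.png

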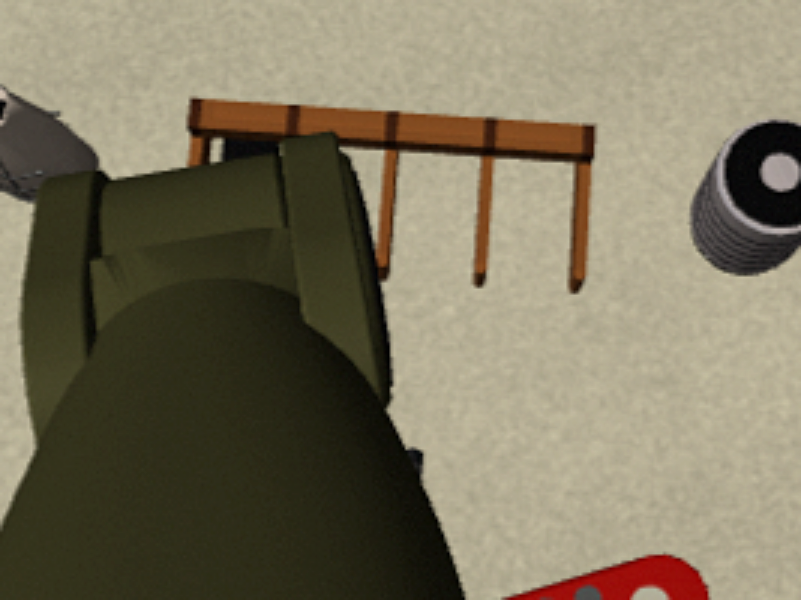

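The arm hides the remote here; the rack and speaker are unmoved. I push straight along the gap line and watch the force.

>>> step_arm --steps "-0.007 0 0 0 0 0; -0.007 0 0 0 0 0; -0.007 0 0 0 0 0; -0.007 0 0 0 0 0; -0.007 0 0 0 0 0; -0.007 0 0 0 0 0; -0.007 0 0 0 0 0; -0.006 0 0 0 0 0"

```text
clock: 12.4
position: [0.503, 0.0599, 0.0772]
ee_rot: [-3.141, -0.004, 3.042]
ft_force: [-5.8, 0.2, 10.1]
width: 0.0435
gripper_force: 21.9
```

```bash
python3 -c "
from h import *
c=ctrl.camera('side');cv2.imwrite('pics/s2.png',cv2.convertScaleAbs(cv2.resize(c['img'][150:350,200:467],None,fx=3,fy=3,interpolation=cv2.INTER_CUBIC)[:600,:800],alpha=1.6))
plan([.559,.0543,.0775],3.041,8)"
```

```text
pos [0.5048 0.0598 0.0774] rot [-3.141e+00 -1.000e-03  3.042e+00] F [ 1.34  0.54 -0.48] t 12.45 w 0.0437
-0.0068 -0.0000 -0.0000 0 0 0.0001; -0.0068 -0.0000 -0.0000 0 0 0.0001; -0.0068 -0.0000 -0.0000 0 0 0.0001; -0.0068 -0.0000 -0.0000 0 0 0.0001; -0.0068 -0.0000 -0.0000 0 0 0.0001; -0.0068 -0.0000 -0.0000 0 0 0.0001; -0.0068 -0.0000 -0.0000 0 0 0.0001; -0.0068 -0.0000 -0.0000 0 0 0.0001
```

View pics/s2.png

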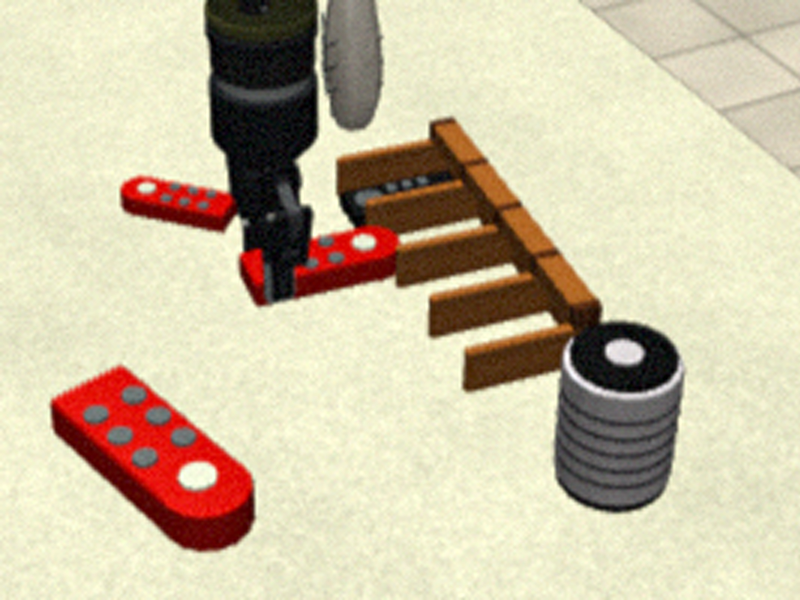

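The side view shows the remote's round tip (395,245) entering the second gap from the left, between dividers. I'll continue along the gap.

>>> step_arm --steps "-0.007 0 0 0 0 0; -0.007 0 0 0 0 0; -0.007 0 0 0 0 0; -0.007 0 0 0 0 0; -0.007 0 0 0 0 0; -0.007 0 0 0 0 0; -0.007 0 0 0 0 0; -0.005 0 0 0 0 0"

```text
clock: 13.12
position: [0.5576, 0.0544, 0.0772]
ee_rot: [-3.141, -0.002, 3.042]
ft_force: [-5.3, 0.9, 7.9]
width: 0.0434
gripper_force: 21.7
```

>>> step_arm --steps "0 0 0 0 0 0; 0 0 0 0 0 0; 0 0 0 0 0 0; 0 0 0 0 0 0; 0 0 0 0 0 0; 0 0 0 0 0 0; 0 0 0 0 0 0; 0 0 0 0 0 0" --gripper 0.056

```text
clock: 13.78
position: [0.558, 0.0542, 0.0773]
ee_rot: [-3.14, -0.0, 3.042]
ft_force: [-0.2, 0.4, 0.2]
width: 0.0559
gripper_force: 0.0
```

>>> step_arm --steps "0.007 0 0 0 0 0; 0.007 0 0 0 0 0; 0.007 0 0 0 0 0; 0.007 0 0 0 0 0; 0.007 0 0 0 0 0; 0.007 0 0 0 0 0; 0.007 0 0 0 0 0; 0.005 0 0 0 0 0"

```text
clock: 14.45
position: [0.5032, 0.0596, 0.0772]
ee_rot: [-3.14, -0.001, 3.042]
ft_force: [0.4, -0.1, 0.4]
width: 0.056
gripper_force: 0.0
```

>>> step_arm --steps "0 0 -0.0005 0 0 0; 0 0 -0.0005 0 0 0; 0 0 0 0 0 0; 0 0 0 0 0 0; 0 0 0 0 0 0; 0 0 0 0 0 0; 0 0 0 0 0 0; 0 0 0 0 0 0" --gripper 0

```text
clock: 15.12
position: [0.5044, 0.0595, 0.0782]
ee_rot: [-3.14, -0.0, 3.041]
ft_force: [0.1, 0.7, -0.5]
width: 0.0001
gripper_force: 0.0
```

```bash
python3 -c "
from h import *
c=ctrl.camera('side');cv2.imwrite('pics/s3.png',cv2.convertScaleAbs(cv2.resize(c['img'][150:350,200:467],None,fx=3,fy=3,interpolation=cv2.INTER_CUBIC)[:600,:800],alpha=1.6))
plan([.543,.056,.078],3.041,8)"
```

```text
pos [0.5044 0.0595 0.0782] rot [-3.14  -0.     3.041] F [ 0.17 -0.05  0.44] t 15.1667 w 0.0004
-0.0048 0.0000 0.0000 0 0 0.0001; -0.0048 0.0000 0.0000 0 0 0.0001; -0.0048 0.0000 0.0000 0 0 0.0001; -0.0048 0.0000 0.0000 0 0 0.0001; -0.0048 0.0000 0.0000 0 0 0.0001; -0.0048 0.0000 0.0000 0 0 0.0001; -0.0048 0.0000 0.0000 0 0 0.0001; -0.0048 0.0000 0.0000 0 0 0.0001
```

View pics/s3.png

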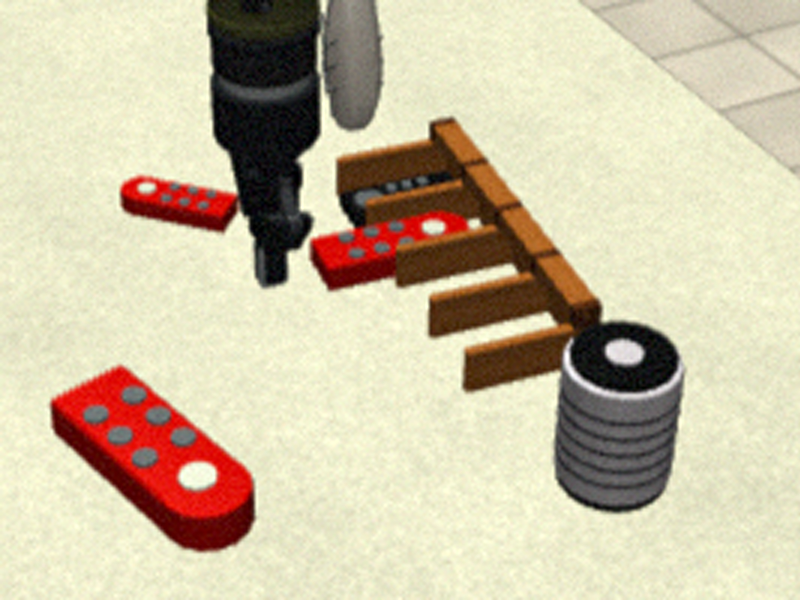

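The remote sits straight in the correct gap (rear end at (320,260)), still some 25 mm from the back. I push with closed fingers from behind: about 40 mm first, then slowly until the force rises.

>>> step_arm --steps "-0.005 0 0 0 0 0; -0.005 0 0 0 0 0; -0.005 0 0 0 0 0; -0.005 0 0 0 0 0; -0.005 0 0 0 0 0; -0.005 0 0 0 0 0; -0.005 0 0 0 0 0; -0.004 0 0 0 0 0"

```text
clock: 15.83
position: [0.5437, 0.0556, 0.0782]
ee_rot: [-3.14, -0.0, 3.041]
ft_force: [-1.8, 0.4, 0.7]
width: -0.0001
gripper_force: 0.3
```

>>> step_arm --steps "-0.001 0 0 0 0 0; -0.001 0 0 0 0 0; -0.001 0 0 0 0 0; -0.001 0 0 0 0 0; -0.001 0 0 0 0 0; -0.001 0 0 0 0 0; 0 0 0 0 0 0; 0 0 0 0 0 0"

```text
clock: 16.5
position: [0.5493, 0.055, 0.0783]
ee_rot: [-3.14, -0.0, 3.041]
ft_force: [0.2, -0.2, 0.4]
width: -0.0001
gripper_force: 0.0
```

>>> step_arm --steps "-0.001 0 0 0 0 0; -0.001 0 0 0 0 0; -0.001 0 0 0 0 0; -0.001 0 0 0 0 0; 0 0 0 0 0 0; 0 0 0 0 0 0; 0 0 0 0 0 0; 0 0 0 0 0 0"

```text
clock: 17.17
position: [0.5521, 0.0547, 0.078]
ee_rot: [-3.14, -0.002, 3.042]
ft_force: [-5.1, 1.1, 4.1]
width: -0.0001
gripper_force: 2.6
```

>>> step_arm --steps "-0.001 0 0 0 0 0; -0.001 0 0 0 0 0; 0 0 0 0 0 0; 0 0 0 0 0 0; 0 0 0 0 0 0; 0 0 0 0 0 0; 0 0 0 0 0 0; 0 0 0 0 0 0"

```text
clock: 17.83
position: [0.5524, 0.0546, 0.0777]
ee_rot: [-3.14, -0.006, 3.042]
ft_force: [-9.4, 1.4, 6.0]
width: 0.0001
gripper_force: 4.9
```

>>> step_arm --steps "0.003 0 0 0 0 0; 0.006 0 0 0 0 0; 0.008 0 0 0 0 0; 0.008 0 0 0 0 0; 0.008 0 0 0 0 0; 0.008 0 0 0 0 0; 0.004 0 -0.02 0 0 0; 0 0 -0.02 0 0 0"

```text
clock: 18.5
position: [0.5073, 0.0589, 0.1174]
ee_rot: [-3.139, -0.005, 3.042]
ft_force: [0.6, -0.2, -0.7]
width: 0.0
gripper_force: 0.0
```

>>> step_arm --steps "0.01 0 -0.02 0 0 0; 0.01 0 -0.02 0 0 0; 0.01 0 -0.02 0 0 0; 0.01 0 -0.02 0 0 0; 0 0 -0.01 0 0 0; 0 0 0 0 0 0; 0 0 0 0 0 0; 0 0 0 0 0 0"

```text
clock: 19.17
position: [0.4705, 0.0631, 0.2073]
ee_rot: [-3.139, -0.001, 3.041]
ft_force: [1.0, 1.2, -0.6]
width: -0.0002
gripper_force: 0.0
```

```bash
python3 -c "
from h import *
print(ctrl.observe()['ft_force'])
c=ctrl.camera('side');cv2.imwrite('pics/s4.png',cv2.convertScaleAbs(cv2.resize(c['img'][150:350,200:467],None,fx=3,fy=3,interpolation=cv2.INTER_CUBIC)[:600,:800],alpha=1.6))
for z,xr in ((.022,-.08),(.022,-.087)):
  for yr in (.054,.01):
    X=(.6404+.995*xr+.1*yr,.014-.1*xr+.995*yr,z);print(xr,yr,(proj(c,X)-[200,150])*3)
"
```

```text
[ 0.96839715  1.15271288 -0.60975838]
-0.08 0.054 [338.03262793 230.56274588]
-0.08 0.01 [358.32657438 262.81928488]
-0.087 0.054 [329.2711056  232.40042891]
-0.087 0.01 [349.37624462 264.75056484]
```

View pics/s4.png

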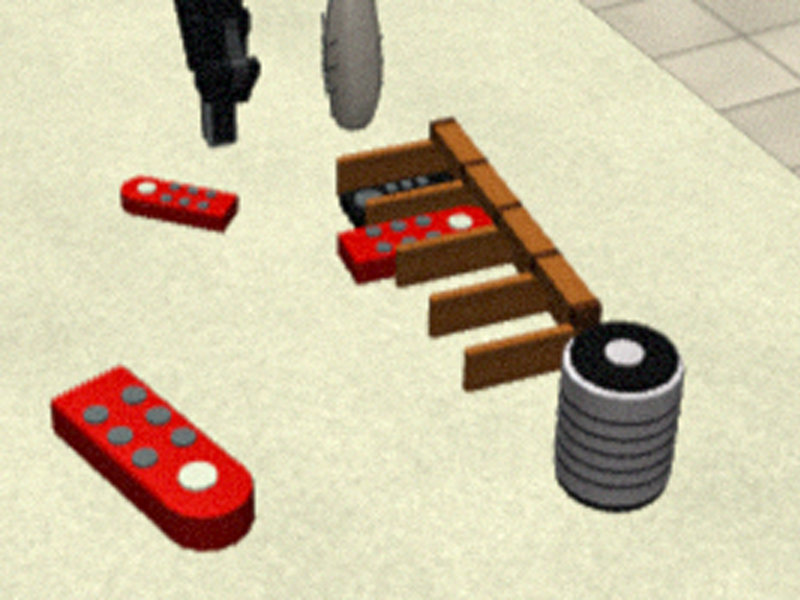

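The rear top corners are at about (338,232) and (357,262), matching the fully-home prediction of (338,231) and (358,263). The remote is home and nothing touches the arm, so I'm handing in.

```bash
python3 -c "
from rig import ctrl
print(ctrl.job_done())"
```

```text
the job is handed in; nothing more can be done
None
```

I counted the rail from the speaker's end up to the third gap, slid the fan remote into that gap (guiding it with a light grip, then pushing from behind until it met the back), and handed the job in at about 19 s; no verdict came back.

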